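# Turn a circuit board over onto the inspection nest

### The job

The framed circuit board lies component side (green) up on the black rest. Turn it over and lay it flat in the blue inspection nest between the yellow guides, solder side (copper) up, setting it down gently; the orange slotted stand is there to park it upright if you need to change your grip. Hold the board only by its frame, never touching its two faces, and leave the other things on the table where they are.

Things in the scene. Friction and masses are not known exactly. Their poses are not given: they have to be found in the camera images.
- panel: Circuit board in an aluminium frame, 130 (x) x 60 (y) x 8 (z), 0.16 kg; origin at its exact middle. Frame 8 wide all round and 8 thick; the faces inside lie 1.5 below the frame's. +z: component side (green, black and white chips); -z: solder side (copper coloured, silver dots). Starts on the black rest, +z up. The two ends are equal.
- rest: Black saddle, fixed, on which the board starts at height 50. Origin on the table under its middle, x along its length. Support bars at |x| = 40 to 60. It is 120 long and nowhere wider than 40 in y, so fingers can reach down beside it at the board's long edges.
- stand: Orange slotted stand, fixed, to park the board upright on a 60 mm end. Origin on the table under its middle. The slot runs along y (44 long, open ends), 12 wide in x, floor at height 12, straight walls up to 42, then lips flared to 53 (mouth 27 wide). Grey foot 90 (x) x 44 (y). A parked board's middle is at height 77; it may lean 0.15 rad.
- nest: Blue inspection nest, fixed. Origin on the table under its middle, x along its length. Seat at height 50 (bars 40 wide at |x| = 40 to 60); a seated board's middle is at 54. Yellow guides rise 5 above the seat: end stops, inner faces x = +-69; corner guides, inner faces y = +-34 at |x| = 50 to 62; 4 clear all round. At |x| < 48 it is at most 40 wide, leaving finger room.
- ring_a: red plastic ring lying flat, outer diameter 68, height 14; bystander; origin centre of underside
- ring_b: second red plastic ring, the same; bystander
- wrench: steel wrench lying on the table; bystander
- screwdriver: screwdriver lying on the table; bystander
- billet: brass cylinder, diameter 44, height 30, standing; bystander; origin centre of underside
There are look-alikes about, which are no part of the job. What is meant by the panel is not pink or purple, and is the smaller of those in its own colour.

How it is judged:
At the end, for the whole second after the job is handed in: The board lies at rest flat on the nest's seat (middle at height 54 within 3 mm, tilt under 0.08 rad), between the guides (within 9 mm of the nest's centre and 0.15 rad of its length, either end first), solder side up (angle between panel's own z axis and vertical above 3.06 rad and horizontal distance between panel and nest below 0.009 m and angle between the x axis of panel and the x axis of nest, either way round below 0.15 rad and z of panel in the frame of nest between 0.051 and 0.057 m and linear speed of panel below 0.02 m/s and angular speed of panel below 0.1 rad/s); the robot touches nothing.
It fails at once if a finger or the arm touches the board's green or copper face (inside the frame) (contact force between any of the fingers, the arm and panel_c0 above 0.5 N).
It fails at once if the board is dropped or pressed hard onto the nest (over 40 N between them) (contact force between panel and nest above 40 N).
It fails at once if a bystander is moved by more than 30 mm (distance of any of ring_a, ring_b, wrench, screwdriver, billet from where it was at the start of the episode above 0.03 m).
It also fails if it takes over 56 s, if anything falls off the work surface, if the arm or the gripper's body presses on something with over 40 N, if the wrist force passes 120 N, or if a joint passes its speed limit or range.

### The arm

A 6-joint arm with a two-finger parallel gripper is mounted at the origin on the work surface. World frame = base frame: x ahead of the robot, y to its left, z up, the work surface at z = 0. Lengths are in m, angles in rad, forces in N, time in s.
With the tool pointing down it reaches from about 0.325 to 0.85 m from the base axis. Payload 15.5 kg.
Tool frame: the origin (TCP) lies at the very end of the fingers, on their centre line; the grasp point (between the pads) lies 19 mm behind it; z points along the fingers, y is the line along which they close (so a half turn about z gives the same grasp; the last joint's range is limited). The gripper opens to 91 mm and grips with 3 to 60 N. Pads are 32 mm wide; open, the fingers measure 118 mm over their backs; the gripper's body (76 mm by 178 mm) begins 60 mm behind the grasp point.
Start: joints at [1.236, 0.494, 1.345, -0, 1.302, -0.096], TCP at [0.148, 0.607, 0.194] pointing down, gripper open.
Joint ranges: [-2.91, 2.91], [-0.82, 2.16], [0.22, 2.67], [-1.22, 4.37], [0.12, 2.79], [-3.08, 3.08]. Speed limits (rad/s): [1.89, 1.89, 2.57, 3.01, 3.01, 3.01].

### API

Orientations are given as a unit quaternion [x, y, z, w].
In Python, from cell import bot gives the robot as it stands.
- The arm moves only by the tool servo_tool, never from a script. Its argument "series" is one flat list of numbers, 7 for each row, row after row: the opening, from 0 (shut) to 1 (fully open), then the shift along the tool's x, y, z in m, then the turn, a rotation vector about the tool's x, y, z in degrees. A call has 1 to 5 rows; each row shifts and turns the commanded pose from where the row before left it, along the tool's axes as they then stand; what a row does not reach is not made up. A row lasts 1/10 s, in which the tool goes at most 50 mm and 8.59 degrees, less where a joint would pass 70% of its speed; a pose out of reach is approached as far as the arm can. A call is refused whole if a number of a shift passes 0.05 or a number of a turn 8.59, either way. A call with a gripper value outside its range is refused whole. The fingers move at their own pace and stop on an object; "squeeze" is the grip in N (left out, the last holds). Time passes only in rows, so rows that do not move let the fingers close. It gives the time, the measured TCP pose, the force, the opening and the grip force at its end, in the units of the state.
- bot.get_state(): the state, without advancing time (a new reading comes with each control period).
- bot.read_camera(name): name is "side" or "top"; returns the picture (480x640x3 uint8, red, green, blue); there is no depth.
- bot.camera_model(name): a dict with "intrinsics" (3x3 intrinsics, pixels), "rvec" (rotation vector, rad) and "tvec" (3), from world to camera coordinates, as OpenCV has them. Camera axes: x right, y down, z forward; pixel columns grow to the right and rows downward; lengths in m; the calibration is good to about 2 mm. A picture is of the moment at which its call begins. camera_model takes no time and is no camera call.
- bot.hand_in(): hands the job in; it is judged then, once.
Trained networks look in the newest picture that a camera, given by its name, has taken for a name from the list of things; names that differ only in an ending like _2 or _b are one class to them, and where a whole thing is asked for, a point or a joint stands for the part that bears it (a point fixed in the world has none). Each returns a list of dicts, best first, with "score" (0 to 1); they miss things now and then, are a little off and sometimes report something else, mostly with a low value. They report only what shows in the picture. A call takes as long as a camera call. They do not tell look-alikes from the thing itself.
- bot.outline_of(camera, label): "mask" (480x640 bool, what is visible of it) and "pixel" ([column, row] in pixels, amid what is visible of it).
The state is a dict: "time_s": time; "qpos": joint angles; "qvel": joint speeds; "effort": joint torques, N m; "ee_pos": TCP position; "ee_rot": TCP orientation; "wrist_force": force on the tool from outside, world axes, zero at the start; "moment": the same for the moment, N m; "gripper_width": opening from 0.0 (shut) to 1.0 (fully open); "grip_force": force on a finger pad.
Only numpy, scipy, OpenCV 4.12 (cv2) and the standard library are available. Lean on these libraries where they do the work, as an engineer would, in place of code of your own. Each camera call takes 0.05 s, during which the arm holds its last target. There are 200 camera calls.

## Working session

There is one attempt and no reset: what is moved stays moved. The work goes in short steps, Python scripts to look and compute and a tool call to move; the robot and the scene stay as the last step left them, time stands still between calls to the robot, and variables do not carry over. Pictures are saved under pics/ and viewed, at most 10 in all, crops included, and the job is handed in when it is done.

Besides the shell and the picture viewer there is one more tool, called after ">>>" by a JSON object that holds its "api" and its "payload", one argument or row to a line. servo_tool: Moves the arm, as the interface text tells. Its arguments: {"type":"object","properties":{"series":{"type":"array"},"squeeze":{"type":"number"}},"required":["series"]}

```bash
mkdir -p pics; ls
python3 - <<'E'
from cell import bot
import cv2
for n in("top","side"):
    im=bot.read_camera(n); cv2.imwrite(f"pics/{n}0.png",im[:,:,::-1])
    m=bot.camera_model(n); print(n,m)
print(bot.get_state())
for n in("top","side"):
  for l in("panel","rest","stand","nest"):
    for d in bot.outline_of(n,l): print(n,l,round(d["score"],2),d["pixel"],d["mask"].sum())
E
```

```text
pics
top {'intrinsics': array([[614.28360292,   0.        , 314.7287457 ],
       [  0.        , 614.28360292, 237.29625325],
       [  0.        ,   0.        ,   1.        ]]), 'rvec': array([ 2.17880408, -2.1201818 ,  0.18561734]), 'tvec': array([-0.08935382,  0.47783031,  1.42122996])}
side {'intrinsics': array([[600.32336395,   0.        , 304.01366528],
       [  0.        , 600.32336395, 232.85015444],
       [  0.        ,   0.        ,   1.        ]]), 'rvec': array([ 2.45924358, -0.04480133,  0.03818314]), 'tvec': array([-0.47282602,  0.00883131,  1.32015505])}
{'time_s': 0.1, 'qpos': array([ 1.23551531e+00,  4.94123463e-01,  1.34603607e+00,  1.98747632e-05,
        1.30250819e+00, -9.54990514e-02]), 'qvel': array([-5.39651874e-05,  1.42186973e-04, -1.54258891e-03,  1.42941302e-03,
        1.15442322e-04,  3.88923811e-04]), 'effort': array([ 1.87876147e-03, -8.80241632e+01, -3.82539690e+01,  7.06490292e-02,
        4.82867891e-02, -3.86260922e-05]), 'ee_pos': array([0.14830587, 0.60679048, 0.19300762]), 'ee_rot': array([ 1.19606575e-01,  9.92821222e-01, -5.23068977e-04, -1.24246137e-04]), 'wrist_force': array([-0.40608596, -0.48981395,  0.92290733]), 'moment': array([ 0.00865565, -0.00592502,  0.03522931]), 'grip_force': 0.0, 'gripper_width': 1.0001285896285226}
top panel 0.77 [194.0, 255.2] 1339
top panel 0.68 [412.1, 378.3] 2919
top panel 0.6 [368.3, 223.2] 1447
top stand 0.71 [297.1, 174.6] 759
top nest 0.6 [188.7, 194.1] 1396
side panel 0.86 [144.5, 356.1] 4331
side panel 0.77 [327.9, 294.0] 1769
side panel 0.58 [302.0, 407.6] 4204
side panel 0.57 [281.4, 163.4] 1069
side rest 0.56 [333.5, 325.5] 355
side stand 0.57 [380.5, 235.9] 821
side nest 0.56 [340.2, 150.0] 1166
```

View pics/top0.png

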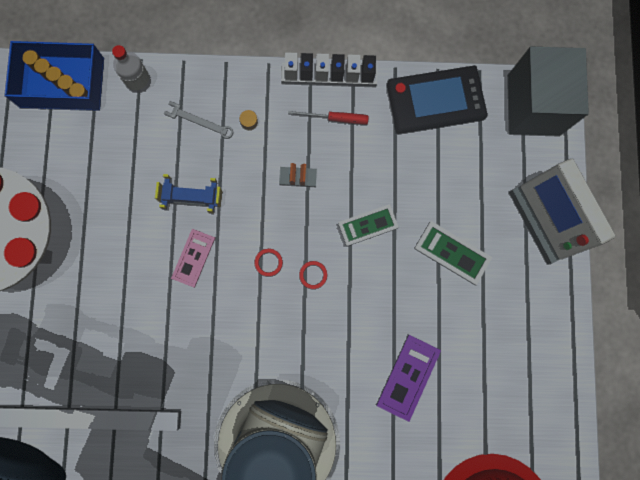

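View pics/side0.png

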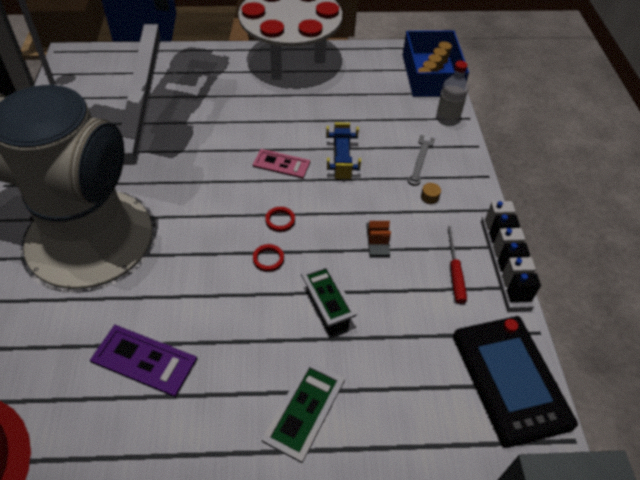

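Target: the smaller green board on the rest, top px (368,223), side px (328,294). The nest is at top px (189,194). The stand is at (298,175), with its walls side by side in columns, so its slot runs along world x. Next I measure the poses.

```bash
cat > h.py <<'E'
from cell import bot
import cv2, numpy as np
from scipy.spatial.transform import Rotation as R
M={n:bot.camera_model(n) for n in("top","side")}
def plane(n,px,z):
    m=M[n]; px=np.atleast_2d(np.asarray(px,float)); r=cv2.Rodrigues(m["rvec"])[0]
    d=np.c_[px,np.ones(len(px))]@np.linalg.inv(m["intrinsics"]).T@r; c=-r.T@m["tvec"]
    return (c+d*((z-c[2])/d[:,2])[:,None])[:,:2]
def rect(n,mask,z):
    ys,xs=np.nonzero(mask); p=plane(n,np.c_[xs,ys],z)*1000
    (cx,cy),(w,h),a=cv2.minAreaRect(p.astype(np.float32))
    if w<h: w,h,a=h,w,a+90
    return np.round([cx,cy,w,h,(a+90)%180-90],1)
E
python3 - <<'E'
from h import *
for n in("top","side"):
    im=bot.read_camera(n); hsv=cv2.cvtColor(im,cv2.COLOR_RGB2HSV)
    for l,z,near in(("panel",.058,[(368,223),(328,294)]),("nest",.055,None),("stand",.05,None)):
        for d in bot.outline_of(n,l):
            if near and np.hypot(*(np.array(d["pixel"])-near[n=="side"]))>25: continue
            print(n,l,rect(n,d["mask"],z))
    roi={"top":(300,175,30),"side":(380,236,30)}[n]
    H,S,V=[hsv[...,i].astype(int) for i in range(3)]
    yy,xx=np.mgrid[:480,:640]
    def comps(m,z,tag,mn=8):
        k,lab,st,c=cv2.connectedComponentsWithStats(m.astype(np.uint8))
        for i in range(1,k):
            if st[i,4]>=mn: print(n,tag,st[i,4],c[i].round(1),rect(n,lab==i,z))
    w=(abs(xx-roi[0])<30)&(abs(yy-roi[1])<35)
    comps(w&(H<20)&(S>110)&(V>60),.053,"orange",15)
    nx=(189,194) if n=="top" else (343,150)
    w=(abs(xx-nx[0])<45)&(abs(yy-nx[1])<40)
    comps(w&(H>20)&(H<38)&(S>90),.055,"yellow",4)
    comps(w&(H>100)&(H<125)&(S>110),.05,"blue",30)
    gx=(368,223) if n=="top" else (328,294)
    w=(abs(xx-gx[0])<28)&(abs(yy-gx[1])<30)
    comps(w&(H>50)&(H<85)&(S>90),.0565,"green",50)
big=lambda n,c,s:cv2.resize(im[c[1]-30:c[1]+30,c[0]-40:c[0]+40],None,fx=5,fy=5,interpolation=cv2.INTER_CUBIC)
t=bot.read_camera("top"); s=bot.read_camera("side")
f=lambda im,c:cv2.resize(im[c[1]-30:c[1]+30,c[0]-40:c[0]+40],None,fx=5,fy=5,interpolation=cv2.INTER_CUBIC)
o=np.vstack([np.hstack([f(t,(298,175)),f(t,(189,194))]),np.hstack([f(s,(380,236)),f(s,(343,150))])])
cv2.imwrite("pics/c.png",o[:,:,::-1])
E
```

```text
top panel [ 510.7 -200.1  129.5   61.4  -69.2]
top nest [573.7 225.7 156.6  85.1  86.8]
top stand [627.7 -29.8  85.9  54.1 -88.2]
top orange 87 [292.4 172.2] [634.  -18.6  44.   11.7  -3.3]
top orange 82 [302.7 172.6] [633.4 -43.3  42.6  10.7  -3. ]
top yellow 19 [165.7 175.3] [615.4 281.6  12.    7.3 -88.2]
top yellow 16 [212.5 179. ] [610.4 170.2  11.9   4.9 -88.2]
top yellow 55 [157.  190.1] [578.6 299.4  41.    7.9  -0.6]
top yellow 56 [217.8 194.8] [572.  155.4  38.9   8.   -2.7]
top yellow 17 [162.3 205.9] [541.5 285.2  14.2   4.8 -88.3]
top yellow 16 [209.5 209.8] [535.6 173.3  12.8   6.   73. ]
top blue 194 [166.  191.3] [578.1 279.1  61.   21.6  -2. ]
top blue 555 [193.9 193.9] [577.4 214.3 101.4  46.2 -88.2]
top blue 44 [212.9 202.3] [561.9 163.4  43.2  16.3 -19.9]
top green 526 [368.4 223.8] [ 511.5 -200.7  110.5   40.8  -68.8]
side panel [ 510.5 -202.4  132.    61.4  -68.7]
side orange 135 [378.7 224. ] [631.5 -25.5  42.2  16.8  -1.7]
side orange 106 [380.2 232.3] [631.7 -47.8  42.3  16.1  -9.9]
side yellow 66 [341.5 124. ] [579.2 297.4  35.2  15.   -1.3]
side yellow 7 [327.3 127.9] [542.2 283.4  14.8   2.5  86.2]
side yellow 9 [357.2 128.7] [614.8 278.4  15.    4.6  66.5]
side yellow 9 [327.7 159.4] [536.  172.6  10.2   4.7  86.2]
side yellow 8 [359.4 160.6] [609.5 165.8  13.6   2.3  84.3]
side yellow 240 [343.2 170.2] [569.3 135.8  52.6  37.5  82. ]
side blue 533 [342.  143.6] [575.9 230.1 116.5  64.   88.5]
side green 53 [317.3 273.3] [ 492.3 -152.9   37.3    6.7   18.9]
side green 618 [330.4 296.9] [ 514.2 -209.4   86.4   38.7  -68.8]
```

View pics/c.png

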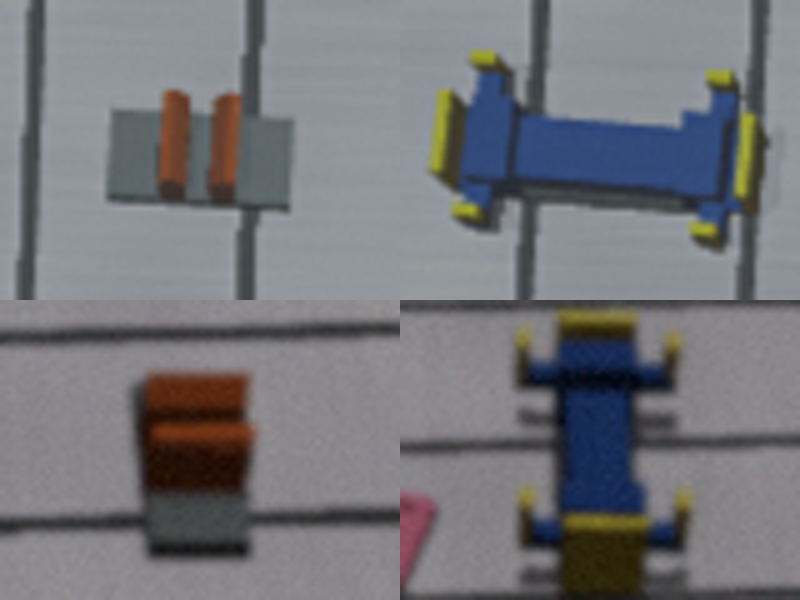

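>>> {"api": "servo_tool", "payload": {
  "series": [1,-0.0295,-0.0386,0,0,0,0,1,-0.0295,-0.0386,0,0,0,0,1,-0.0295,-0.0386,0,0,0,0,1,-0.0295,-0.0386,0,0,0,0,1,-0.0295,-0.0386,0,0,0,0]
}}

```text
time_s: 1.5
ee_pos: [0.2462, 0.383, 0.1936]
ee_rot: [0.119, 0.993, 0.0, 0.0]
wrist_force: [1.1, 0.1, -0.7]
gripper_width: 0.999
grip_force: 0.0
```

```bash
cat > log.py <<'E'
from h import *
import json
s=bot.get_state(); open("log.txt","a").write(json.dumps({k:np.array(s[k]).tolist() for k in("qpos","ee_pos","ee_rot")})+"\n")
E
python3 log.py
```

```text
(no output)
```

>>> {"api": "servo_tool", "payload": {
  "series": [1,-0.0295,-0.0386,0,0,0,0,1,-0.0295,-0.0386,0,0,0,0,1,-0.0295,-0.0386,0,0,0,0,1,-0.0295,-0.0386,0,0,0,0,1,-0.0295,-0.0386,0,0,0,0]
}}

```text
time_s: 2.0
ee_pos: [0.3438, 0.1604, 0.1938]
ee_rot: [0.119, 0.993, 0.0, 0.0]
wrist_force: [1.2, 0.7, 0.7]
gripper_width: 1.002
grip_force: 0.0
```

```bash
python3 log.py
```

>>> {"api": "servo_tool", "payload": {
  "series": [1,-0.0295,-0.0386,0,0,0,0,1,-0.0295,-0.0386,0,0,0,0,1,-0.0295,-0.0386,0,0,0,0,1,-0.0295,-0.0386,0,0,0,0,1,-0.0295,-0.0386,0,0,0,0]
}}

```text
time_s: 2.5
ee_pos: [0.4413, -0.0626, 0.1938]
ee_rot: [0.12, 0.993, -0.0, 0.0]
wrist_force: [0.3, 2.2, -0.6]
gripper_width: 1.001
grip_force: 0.0
```

>>> {"api": "servo_tool", "payload": {
  "series": [1,0,0,0,0,0,8.5,1,0,0,0,0,0,8.5,1,0,0,0,0,0,8.5,1,0,0,0,0,0,8.5,1,0,0,0,0,0,8.5]
}}

```text
time_s: 3.0
ee_pos: [0.4408, -0.0605, 0.1936]
ee_rot: [0.474, 0.88, 0.0, 0.0]
wrist_force: [0.2, 0.0, 0.4]
gripper_width: 1.001
grip_force: 0.0
```

```bash
python3 log.py
```

>>> {"api": "servo_tool", "payload": {
  "series": [1,0,0,0,0,-7.5,8.5,1,0,0,0,0,-7.5,2,1,0,0,0,0,-7.5,0,1,0,0,0,0,-7.5,0,1,0,0,0,0,0,0]
}}

```text
time_s: 3.5
ee_pos: [0.4385, -0.0597, 0.1922]
ee_rot: [0.52, 0.823, -0.12, 0.195]
wrist_force: [-0.2, 0.2, 0.2]
gripper_width: 0.999
grip_force: 0.0
```

```bash
python3 log.py; cat log.txt
```

```text
{"qpos": [0.868157848171726, 0.2555019147611773, 1.7449934168320378, -7.341522487623475e-05, 1.140510757099482, -0.46328364051516097], "ee_pos": [0.24623696866338654, 0.38297046932464707, 0.19364207865680014], "ee_rot": [0.1193767420799885, 0.9928489846509793, 0.00022647484484024594, 0.0001893067141573234]}
{"qpos": [0.2786551783470389, 0.1446779125522865, 1.8999296755753878, 1.8689663516604463e-05, 1.0960992035219386, -1.052703013617232], "ee_pos": [0.3437843078142562, 0.16035398736902776, 0.19379696855084333], "ee_rot": [0.11943751555710792, 0.9928416206125731, 0.00017948442923393878, 0.0004050213388983875]}
{"qpos": [-0.2707399542004844, 0.24100885562553237, 1.766696060034921, -1.1635221447691925e-05, 1.1336556215649534, -0.8536832607310921], "ee_pos": [0.4408118680634564, -0.060500481614627157, 0.19360894632898948], "ee_rot": [0.4740845690666514, 0.8804793057622672, 2.0548005999566035e-05, 0.00011434624096405438]}
{"qpos": [0.08191513209232298, 0.20482174825936422, 1.967708624140593, -0.5715524224627865, 0.8756273308272505, -0.009514739337443808], "ee_pos": [0.43846387501962164, -0.05969762987146138, 0.19223705098267324], "ee_rot": [0.520245974526212, 0.8227117513171204, -0.12021100598558558, 0.19503541799868632]}
```

```bash
cat > kin.py <<'E'
import numpy as np, json
from scipy.optimize import least_squares
from scipy.spatial.transform import Rotation as R
E=lambda a,t:R.from_euler(a,t)
def fk(q,p,s4=1):
    a1,d1,off,L2,L3,a3,dT=p
    A=E("z",q[0]);B=A*E("y",q[1]);C=B*E("y",q[2]);D=C*E("z",s4*q[3])*E("y",q[4])
    T=D*E("z",q[5]+np.pi/2)
    w=A.apply([a1,off,d1])+B.apply([0,0,L2])+C.apply([a3,0,L3])
    return w+T.apply([0,0,dT]),T,w
def load(): return [json.loads(l) for l in open("log.txt")]
lo=np.array([-2.91,-.82,.22,-1.22,.12,-3.08]);hi=np.array([2.91,2.16,2.67,4.37,2.79,3.08])
def fit(s4):
    S=load()+[dict(qpos=[1.23551531,.494123,1.346036,0,1.302508,-.0954991],ee_pos=[.14830587,.60679,.193008])]
    f=lambda p:np.concatenate([fk(s["qpos"],p,s4)[0]-s["ee_pos"] for s in S])
    return least_squares(f,[0,.3,.06,.4,.4,0,.25])
def ik(pos,rot,p,s4,q0=None):
    best=None; rng=np.random.default_rng(0)
    for k in range(25):
        x0=q0 if (k==0 and q0 is not None) else rng.uniform(lo,hi)
        f=lambda q:np.r_[(fk(q,p,s4)[0]-pos)*5,(rot.inv()*fk(q,p,s4)[1]).as_rotvec()]
        r=least_squares(f,np.clip(x0,lo+1e-6,hi-1e-6),bounds=(lo,hi))
        d=0 if q0 is None else np.abs(r.x-q0).max()
        c=(r.cost>1e-6)*1e3+r.cost*1e3+d
        if best is None or c<best[0]: best=(c,r.x,r.cost)
        if k==0 and q0 is not None and r.cost<1e-7: break
    return best
E
python3 - <<'E'
from kin import *
np.set_printoptions(precision=4,suppress=True)
for s in(1,-1):
    r=fit(s); print(s,r.x,np.abs(r.fun).max())
    for k in load()[-2:]: print((R.from_quat(k["ee_rot"]).inv()*fk(k["qpos"],r.x,s)[1]).magnitude())
from h import M,cv2
m=M["top"];print(-cv2.Rodrigues(m["rvec"])[0].T@m["tvec"]); m=M["side"];print(-cv2.Rodrigues(m["rvec"])[0].T@m["tvec"])
E
```

```text
1 [0.     0.2566 0.0596 0.5968 0.3844 0.1179 0.3731] 5.022812339355864e-06
4.653338356943096e-16
4.043654934319647e-16
-1 [ 0.0906 -1.1792  0.0553  0.8422  0.04   -0.2981 -0.3218] 0.035615140743298745
2.3270442895271692e-05
1.1431048449255727
[ 0.256  -0.0526  1.4791]
[ 0.421  -0.844   1.0378]
```

```bash
cat > plan.py <<'E'
from kin import *
p=fit(1).x
d=np.deg2rad
def tool(az,below,ysign):
    # tool z heads az (deg), 'below' deg below horizontal (may pass 90); closing axis horizontal
    a,b=d(az),d(below); z=np.array([np.cos(a)*np.cos(b),np.sin(a)*np.cos(b),-np.sin(b)])
    y=ysign*np.array([-np.sin(a),np.cos(a),0]); return R.from_matrix(np.c_[np.cross(y,z),y,z])
def pose(G,T): return np.array(G)+.019*T.as_matrix()[:,2]
PAN=np.array([.5106,-.201,.054]);PY=-69.;NEST=np.array([.5755,.2268,.054]);NY=87.4;ST=np.array([.632,-.031,.077]);SY=88.5
def stages(plan,t1,t2,o1,o2,ys1,ys2):
    s=1 if plan=="A" else -1   # A: first tool heads +y
    az=SY if s==1 else SY+180
    u=lambda a:np.array([np.cos(d(a)),np.sin(d(a)),0])
    pa=PY+180 if s==1 else PY; na=NY+180 if s==1 else NY
    up=np.array([0,0,1])
    return [("pick",PAN+o1*u(pa),tool(pa,90+t1,ys1)),("park",ST+o1*up,tool(az,t1,ys1)),
            ("regrip",ST+o2*up,tool(az+180,t2,ys2)),("place",NEST+o2*u(na),tool(na,90+t2,ys2))]
E
python3 - <<'E'
from plan import *
np.set_printoptions(precision=2,suppress=True)
for plan in "AB":
  for t in(0,20,35):
    for y in(1,-1):
      q=None
      for i,(n,G,T) in enumerate(stages(plan,t,t,.02,.02,y,y)):
        b=ik(pose(G,T),T,p,1); ok=b[2]<1e-6
        print(plan,t,y,n,"ok" if ok else "NO",b[1],fk(b[1],p)[2].round(2))
E
```

```text
A 0 1 pick ok [-0.46  0.58  1.73  0.    0.83  2.32] [ 0.5  -0.18  0.41]
A 0 1 park ok [-0.64  1.22  1.19  1.09  1.96  2.21] [ 0.62 -0.38  0.1 ]
A 0 1 regrip NO [ 0.38  1.2   1.22 -1.22  1.83  0.9 ] [0.65 0.32 0.11]
A 0 1 place ok [ 0.25  0.66  1.54 -0.    0.95  0.29] [0.57 0.21 0.41]
A 0 -1 pick ok [-0.46  0.58  1.73  0.    0.83 -0.83] [ 0.5  -0.18  0.41]
A 0 -1 park ok [-0.64  1.22  1.19  1.09  1.96 -0.94] [ 0.62 -0.38  0.1 ]
A 0 -1 regrip NO [ 0.38  1.2   1.22 -1.22  1.83 -2.24] [0.65 0.32 0.11]
A 0 -1 place ok [ 0.25  0.66  1.54 -0.    0.95 -2.85] [0.57 0.21 0.41]
A 20 1 pick ok [-0.28  0.56  1.92 -0.58  0.52  2.98] [ 0.46 -0.07  0.39]
A 20 1 park ok [-0.61  1.03  1.27  0.92  1.73  2.25] [ 0.62 -0.36  0.22]
A 20 1 regrip ok [ 0.36  1.02  1.31 -1.06  1.59  0.83] [0.64 0.3  0.22]
A 20 1 place ok [ 0.05  0.65  1.64  0.46  0.87 -0.22] [0.57 0.09 0.39]
A 20 -1 pick ok [-0.28  0.56  1.92 -0.58  0.52 -0.16] [ 0.46 -0.07  0.39]
A 20 -1 park ok [-0.61  1.03  1.27  0.92  1.73 -0.89] [ 0.62 -0.36  0.22]
A 20 -1 regrip ok [ 0.36  1.02  1.31 -1.06  1.59 -2.31] [0.64 0.3  0.22]
A 20 -1 place ok
[... 1657 characters left out ...]
3  1.27  0.92  1.73 -0.89] [ 0.62 -0.36  0.22]
B 20 -1 place ok [ 0.48  0.77  1.34 -0.32  1.23  0.66] [0.58 0.37 0.39]
B 35 1 pick ok [-0.69  0.86  1.27  0.29  1.56 -1.14] [ 0.59 -0.41  0.34]
B 35 1 park ok [ 0.3   0.89  1.36 -0.9   1.41  0.73] [0.64 0.26 0.3 ]
B 35 1 regrip ok [-0.56  0.9   1.33  0.78  1.55  2.32] [ 0.62 -0.32  0.3 ]
B 35 1 place ok [ 0.57  0.88  1.21 -0.49  1.45 -2.36] [0.59 0.45 0.34]
B 35 -1 pick ok [-0.69  0.86  1.27  0.29  1.56  2.  ] [ 0.59 -0.41  0.34]
B 35 -1 park ok [ 0.3   0.89  1.36 -0.9   1.41 -2.41] [0.64 0.26 0.3 ]
B 35 -1 regrip ok [-0.56  0.9   1.33  0.78  1.55 -0.82] [ 0.62 -0.32  0.3 ]
B 35 -1 place ok [ 0.57  0.88  1.21 -0.49  1.45  0.78] [0.59 0.45 0.34]
```

```bash
cat > go.py <<'E'
from plan import *
from h import bot
np.set_printoptions(precision=2,suppress=True)
S={n:(G,T) for n,G,T in stages("A",20,25,.01,.01,-1,1)}
def rows(G,T,N,start=None,back=0):
    """constant tool-frame row taking the tool from start to grasp point G, orientation T, 'back' m back along the tool"""
    s=bot.get_state(); P0,R0=start or (s["ee_pos"],R.from_quat(s["ee_rot"]))
    P1=pose(G,T)-back*T.as_matrix()[:,2]
    w=(R0.inv()*T).as_rotvec()/N; E=R.from_rotvec(w)
    A=np.zeros((3,3)); K=np.eye(3)
    for i in range(N): A+=K; K=K@E.as_matrix()
    v=np.linalg.solve(A,R0.inv().apply(P1-P0))
    v=v.round(4); wd=np.rad2deg(w).round(2); E=R.from_rotvec(np.deg2rad(wd))
    P,Q,q=P0,R0,s["qpos"] if start is None else ik(P0,R0,p,1)[1]; mz=9;qs=[q]
    for i in range(N):
        P=P+Q.apply(v); Q=Q*E; b=ik(P,Q,p,1,q); q=b[1]; qs.append(q); mz=min(mz,P[2])
        if b[2]>1e-6: print("UNREACHED",i,b[2])
    dq=np.abs(np.diff(qs,axis=0)).max(0)/.1/(.7*np.array([1.89,1.89,2.57,3.01,3.01,3.01]))
    print(N,"rows",v.tolist(),wd.tolist(),"| speed frac",dq,"end q",q,"minz %.3f"%mz, "mid",np.round(P,3))
    return P,Q
E
python3 - <<'E'
from go import *
G,T=S["pick"]; e=rows(G,T,7,back=.08); rows(G,T,5,e)
up=np.array([0,0,.08]); e=rows(G+up,T,4,(pose(G,T),T))
G2,T2=S["park"]; e=rows(G2+[0,0,.09],T2,18,e); rows(G2,T2,6,e)
E
```

```text
7 rows [-0.012, 0.0015, 0.0179] [0.29, 0.92, 0.57] | speed frac [0.42 0.25 0.11 0.1  0.17 0.2 ] end q [-0.25  0.41  1.87 -0.45  0.7  -0.29] minz 0.111 mid [ 0.5  -0.17  0.11]
5 rows [-0.0, 0.0, 0.016] [0.0, 0.01, -0.0] | speed frac [0.08 0.23 0.05 0.14 0.18 0.12] end q [-0.3   0.56  1.91 -0.57  0.52 -0.19] minz 0.036 mid [ 0.51 -0.2   0.04]
4 rows [-0.0068, 0.0, -0.0188] [0.0, 0.0, 0.0] | speed frac [0.   0.29 0.11 0.21 0.23 0.25] end q [-0.29  0.42  1.84 -0.43  0.71 -0.36] minz 0.056 mid [ 0.51 -0.2   0.12]
18 rows [0.0102, 0.009, 0.0012] [-0.59, 4.93, 1.26] | speed frac [0.22 0.27 0.23 0.67 0.33 0.56] end q [-0.61  0.92  1.27  0.94  1.79 -0.8 ] minz 0.103 mid [ 0.63 -0.01  0.17]
6 rows [-0.014, -0.0001, 0.0051] [0.01, -0.0, 0.0] | speed frac [0.   0.16 0.01 0.02 0.06 0.09] end q [-0.61  1.05  1.27  0.92  1.72 -0.9 ] minz 0.081 mid [ 0.63 -0.01  0.08]
```

>>> {"api": "servo_tool", "payload": {
  "series": [1,-0.012,0.0015,0.0179,0.29,0.92,0.57,1,-0.012,0.0015,0.0179,0.29,0.92,0.57,1,-0.012,0.0015,0.0179,0.29,0.92,0.57,1,-0.012,0.0015,0.0179,0.29,0.92,0.57,1,-0.012,0.0015,0.0179,0.29,0.92,0.57]
}}

```text
time_s: 4.0
ee_pos: [0.485, -0.1432, 0.1362]
ee_rot: [0.549, 0.815, -0.103, 0.156]
wrist_force: [-0.3, 0.2, 0.3]
gripper_width: 0.999
grip_force: 0.0
```

>>> {"api": "servo_tool", "payload": {
  "series": [1,-0.012,0.0015,0.0179,0.29,0.92,0.57,1,-0.012,0.0015,0.0179,0.29,0.92,0.57,1,0,0,0,0,0,0]
}}

```text
time_s: 4.3
ee_pos: [0.5012, -0.176, 0.1109]
ee_rot: [0.56, 0.811, -0.097, 0.141]
wrist_force: [0.8, 1.1, 0.3]
gripper_width: 1.002
grip_force: 0.0
```

Run:
```python
from go import *
G,T=S["pick"]; rows(G,T,5)
from h import *
t=bot.read_camera("top"); s=bot.read_camera("side")
f=lambda im,c:cv2.resize(im[c[1]-50:c[1]+50,c[0]-50:c[0]+50],None,fx=4,fy=4,interpolation=cv2.INTER_CUBIC)
cv2.imwrite("pics/p1.png",np.hstack([f(t,(368,223)),f(s,(328,290))])[:,:,::-1])
```

```text
5 rows [0.0007, -0.0, 0.0156] [-0.01, -0.05, -0.06] | speed frac [0.06 0.23 0.06 0.15 0.18 0.14] end q [-0.29  0.56  1.9  -0.57  0.52 -0.19] minz 0.036 mid [ 0.51 -0.2   0.04]
```

View pics/p1.png

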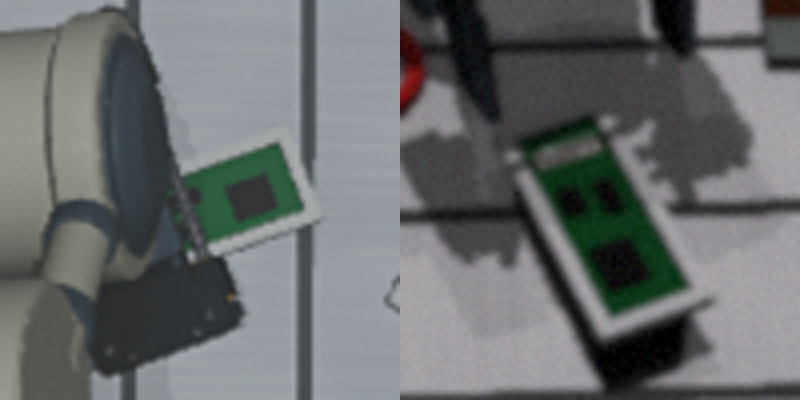

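The side crop shows the finger tips at crop px (490,110) and (680,45), straddling the board. I'll go down and grip.

>>> {"api": "servo_tool", "payload": {
  "series": [1,0.0007,0,0.0156,0,0,0,1,0.0007,0,0.0156,0,0,0,1,0.0007,0,0.0156,0,0,0,1,0.0007,0,0.0156,0,0,0,1,0.0007,0,0.0156,0,0,0]
}}

```text
time_s: 4.9
ee_pos: [0.5087, -0.1949, 0.0374]
ee_rot: [0.559, 0.811, -0.097, 0.143]
wrist_force: [0.4, -0.3, -0.0]
gripper_width: 1.004
grip_force: 0.0
```

>>> {"api": "servo_tool", "payload": {
  "series": [0.5,0,0,0,0,0,0,0.5,0,0,0,0,0,0,0.5,0,0,0,0,0,0,0.5,0,0,0,0,0,0],
  "squeeze": 30
}}

```text
time_s: 5.3
ee_pos: [0.5088, -0.195, 0.0381]
ee_rot: [0.559, 0.811, -0.097, 0.143]
wrist_force: [-0.5, 0.6, 0.6]
gripper_width: 0.682
grip_force: 0.0
```

>>> {"api": "servo_tool", "payload": {
  "series": [0.5,0,0,0,0,0,0,0.5,0,0,0,0,0,0,0.5,0,0,0,0,0,0]
}}

```text
time_s: 5.6
ee_pos: [0.5088, -0.1951, 0.0378]
ee_rot: [0.559, 0.811, -0.097, 0.143]
wrist_force: [-1.7, 3.4, 9.8]
gripper_width: 0.643
grip_force: 30.0
```

Run:
```python
from go import *
s=bot.get_state(); G,T=S["pick"]; P0=s["ee_pos"];R0=R.from_quat(s["ee_rot"])
bp=P0-.019*R0.as_matrix()[:,2]; print("grasp",bp*1000,"G",G*1000,s["wrist_force"])
e=rows(bp+[0,0,.08],R0,4)
# board orientation in tool: keep nominal parking
G2,T2=S["park"]; e=rows(G2+[0,0,.09],T2,18,e)
print((T.inv()*R0).as_rotvec(degrees=True))
```

```text
grasp [ 506.48 -189.06   55.69] G [ 507.02 -191.66   54.  ] [-1.73  3.4   9.85]
4 rows [-0.0068, 0.0, -0.0188] [0.0, 0.0, 0.0] | speed frac [0.   0.29 0.11 0.21 0.23 0.25] end q [-0.29  0.42  1.84 -0.42  0.71 -0.36] minz 0.058 mid [ 0.51 -0.2   0.12]
18 rows [0.01, 0.0089, 0.0012] [-0.58, 4.93, 1.25] | speed frac [0.22 0.27 0.23 0.67 0.33 0.56] end q [-0.61  0.92  1.27  0.93  1.8  -0.8 ] minz 0.105 mid [ 0.63 -0.01  0.17]
[-0.05  0.07  0.18]
```

>>> {"api": "servo_tool", "payload": {
  "series": [0.5,-0.0068,0,-0.0188,0,0,0,0.5,-0.0068,0,-0.0188,0,0,0,0.5,-0.0068,0,-0.0188,0,0,0,0.5,-0.0068,0,-0.0188,0,0,0]
}}

```text
time_s: 6.0
ee_pos: [0.5081, -0.1949, 0.1179]
ee_rot: [0.559, 0.811, -0.098, 0.142]
wrist_force: [0.1, -0.0, -1.1]
gripper_width: 0.644
grip_force: 30.0
```

>>> {"api": "servo_tool", "payload": {
  "series": [0.5,0.01,0.0089,0.0012,-0.58,4.93,1.25,0.5,0.01,0.0089,0.0012,-0.58,4.93,1.25,0.5,0.01,0.0089,0.0012,-0.58,4.93,1.25,0.5,0.01,0.0089,0.0012,-0.58,4.93,1.25,0.5,0.01,0.0089,0.0012,-0.58,4.93,1.25]
}}

```text
time_s: 6.5
ee_pos: [0.5359, -0.1348, 0.1044]
ee_rot: [0.606, 0.793, 0.054, -0.016]
wrist_force: [-0.7, -0.3, -3.1]
gripper_width: 0.648
grip_force: 30.0
```

>>> {"api": "servo_tool", "payload": {
  "series": [0.5,0.01,0.0089,0.0012,-0.58,4.93,1.25,0.5,0.01,0.0089,0.0012,-0.58,4.93,1.25,0.5,0.01,0.0089,0.0012,-0.58,4.93,1.25,0.5,0.01,0.0089,0.0012,-0.58,4.93,1.25,0.5,0.01,0.0089,0.0012,-0.58,4.93,1.25]
}}

```text
time_s: 7.0
ee_pos: [0.5681, -0.0775, 0.1149]
ee_rot: [0.623, 0.736, 0.201, -0.172]
wrist_force: [0.1, 0.4, -2.0]
gripper_width: 0.643
grip_force: 30.0
```

>>> {"api": "servo_tool", "payload": {
  "series": [0.5,0.01,0.0089,0.0012,-0.58,4.93,1.25,0.5,0.01,0.0089,0.0012,-0.58,4.93,1.25,0.5,0.01,0.0089,0.0012,-0.58,4.93,1.25,0.5,0.01,0.0089,0.0012,-0.58,4.93,1.25,0.5,0.01,0.0089,0.0012,-0.58,4.93,1.25]
}}

```text
time_s: 7.5
ee_pos: [0.6062, -0.0321, 0.1453]
ee_rot: [0.609, 0.642, 0.338, -0.32]
wrist_force: [0.7, 1.1, -3.1]
gripper_width: 0.646
grip_force: 30.0
```

>>> {"api": "servo_tool", "payload": {
  "series": [0.5,0.01,0.0089,0.0012,-0.58,4.93,1.25,0.5,0.01,0.0089,0.0012,-0.58,4.93,1.25,0.5,0.01,0.0089,0.0012,-0.58,4.93,1.25,0.5,0,0,0,0,0,0]
}}

```text
time_s: 7.9
ee_pos: [0.6316, -0.014, 0.1686]
ee_rot: [0.587, 0.57, 0.412, -0.402]
wrist_force: [-0.4, 0.5, -2.6]
gripper_width: 0.641
grip_force: 30.0
```

Run:
```python
from go import *
from h import *
s=bot.get_state(); P0=s["ee_pos"];R0=R.from_quat(s["ee_rot"]); G2,T2=S["park"]
print("grasp",(P0-.019*R0.as_matrix()[:,2])*1000,"want",G2*1000,(T2.inv()*R0).as_rotvec(degrees=True),s["wrist_force"],s["gripper_width"])
t=bot.read_camera("top"); s=bot.read_camera("side")
f=lambda im,c:cv2.resize(im[c[1]-50:c[1]+50,c[0]-50:c[0]+50],None,fx=4,fy=4,interpolation=cv2.INTER_CUBIC)
cv2.imwrite("pics/p2.png",np.hstack([f(t,(305,175)),f(s,(375,210))])[:,:,::-1])
```

```text
grasp [631.09 -31.84 175.  ] want [632. -31.  87.] [0.   0.27 0.17] [-0.36  0.5  -2.59] 0.6410478486500303
```

View pics/p2.png

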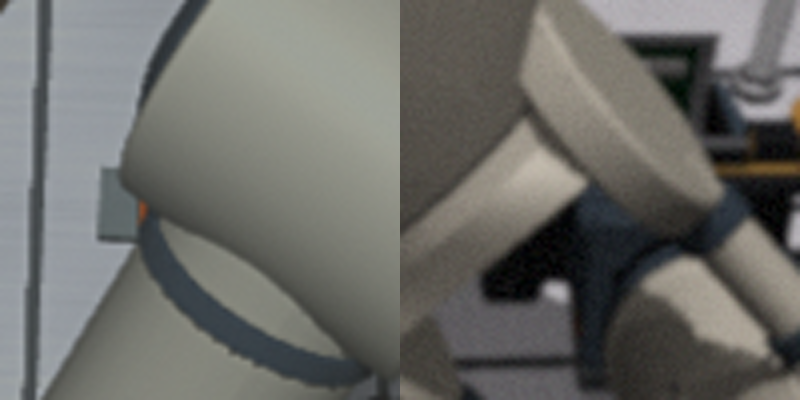

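>>> {"api": "servo_tool", "payload": {
  "series": [0.5,-0.0113,0,0.0041,0,0,0,0.5,-0.0113,0,0.0041,0,0,0,0.5,-0.0113,0,0.0041,0,0,0,0.5,-0.0113,0,0.0039,0,0,0,0.5,0,0,-0.0005,0,0,0]
}}

```text
time_s: 8.5
ee_pos: [0.6309, -0.0142, 0.1202]
ee_rot: [0.587, 0.57, 0.411, -0.402]
wrist_force: [-0.2, -0.2, -2.7]
gripper_width: 0.644
grip_force: 30.0
```

>>> {"api": "servo_tool", "payload": {
  "series": [0.5,-0.0075,0,0.0027,0,0,0,0.5,-0.0075,0,0.0027,0,0,0,0.5,0,0,0,0,0,0]
}}

```text
time_s: 8.8
ee_pos: [0.6313, -0.0145, 0.1052]
ee_rot: [0.587, 0.571, 0.411, -0.401]
wrist_force: [-0.4, 0.3, -2.3]
gripper_width: 0.648
grip_force: 30.0
```

```bash
cat > st.py <<'E'
from go import *
s=bot.get_state(); P0=s["ee_pos"];R0=R.from_quat(s["ee_rot"]); M_=R0.as_matrix()
print("grasp",(P0-.019*M_[:,2])*1000,"below",np.rad2deg(-np.arcsin(M_[2,2])),s["wrist_force"],s["moment"],s["gripper_width"],"zax",M_[:,2],"xax",M_[:,0])
E
python3 st.py
```

```text
grasp [630.83 -32.38 111.62] below 19.879631139838423 [-0.37  0.29 -2.26] [-1.02  0.04  0.04] 0.6475035845222727 zax [ 0.02  0.94 -0.34] xax [0.01 0.34 0.94]
```

>>> {"api": "servo_tool", "payload": {
  "series": [0.5,-0.0075,0,0.0027,0,0,0,0.5,-0.0075,0,0.0027,0,0,0,0.5,-0.004,0,0.0015,0,0,0,0.5,0,0,0,0,0,0]
}}

```text
time_s: 9.2
ee_pos: [0.6313, -0.0145, 0.0852]
ee_rot: [0.587, 0.571, 0.411, -0.401]
wrist_force: [0.9, 0.2, -2.2]
gripper_width: 0.643
grip_force: 30.0
```

>>> {"api": "servo_tool", "payload": {
  "series": [0.5,-0.001,0,0.0004,0,0,0,0.5,-0.001,0,0.0004,0,0,0,0.5,0,0,0,0,0,0]
}}

```text
time_s: 9.5
ee_pos: [0.6316, -0.0145, 0.0838]
ee_rot: [0.587, 0.571, 0.411, -0.401]
wrist_force: [-0.4, -0.1, -2.5]
gripper_width: 0.641
grip_force: 30.0
```

```bash
python3 st.py
```

```text
grasp [631.08 -32.39  90.3 ] below 19.905030073947 [-0.41 -0.1  -2.51] [-0.99  0.06  0.01] 0.6409257276977991 zax [ 0.02  0.94 -0.34] xax [0.01 0.34 0.94]
```

>>> {"api": "servo_tool", "payload": {
  "series": [0.5,-0.001,0,0.0004,0,0,0,0.5,0,0,0,0,0,0]
}}

```text
time_s: 9.7
ee_pos: [0.6315, -0.0145, 0.0827]
ee_rot: [0.587, 0.571, 0.411, -0.401]
wrist_force: [-0.3, -0.2, -1.2]
gripper_width: 0.644
grip_force: 30.0
```

>>> {"api": "servo_tool", "payload": {
  "series": [0.5,-0.001,0,0.0004,0,0,0,0.5,0,0,0,0,0,0]
}}

```text
time_s: 9.9
ee_pos: [0.6315, -0.0145, 0.0815]
ee_rot: [0.587, 0.571, 0.411, -0.401]
wrist_force: [-0.0, -0.1, -2.0]
gripper_width: 0.643
grip_force: 30.0
```

>>> {"api": "servo_tool", "payload": {
  "series": [0.5,-0.001,0,0.0004,0,0,0,0.5,0,0,0,0,0,0]
}}

```text
time_s: 10.1
ee_pos: [0.6316, -0.0143, 0.0813]
ee_rot: [0.586, 0.571, 0.412, -0.401]
wrist_force: [0.1, -1.0, 5.1]
gripper_width: 0.647
grip_force: 30.0
```

>>> {"api": "servo_tool", "payload": {
  "series": [0.5,-0.001,0,0.0004,0,0,0,0.5,0,0,0,0,0,0]
}}

```text
time_s: 10.3
ee_pos: [0.6317, -0.0141, 0.0811]
ee_rot: [0.586, 0.571, 0.412, -0.401]
wrist_force: [-1.1, -0.0, 13.2]
gripper_width: 0.643
grip_force: 30.0
```

>>> {"api": "servo_tool", "payload": {
  "series": [1,0,0,0,0,0,0,1,0,0,0,0,0,0,1,0,0,0,0,0,0,1,0,0,0,0,0,0]
}}

```text
time_s: 10.7
ee_pos: [0.6315, -0.0144, 0.0794]
ee_rot: [0.587, 0.571, 0.411, -0.401]
wrist_force: [0.0, 0.9, -0.4]
gripper_width: 0.961
grip_force: 0.0
```

Run:
```python
from go import *
s=bot.get_state();R0=R.from_quat(s["ee_rot"]);P0=s["ee_pos"];g=P0-.019*R0.as_matrix()[:,2];print(s["gripper_width"],s["wrist_force"])
e=rows(g,R0,3,back=.1)
G,T=S["regrip"]
B=tool(SY,90,-1)
e=rows(np.array([.632,-.031,.26]),B,10,e); e=rows(G,T,10,e,back=.1); rows(G,T,6,e)
```

```text
0.9612938036265779 [ 0.03  0.9  -0.39]
3 rows [-0.0, 0.0, -0.0333] [0.0, 0.0, 0.0] | speed frac [0.27 0.02 0.31 0.09 0.26 0.11] end q [-0.71  1.05  1.12  0.87  1.88 -0.84] minz 0.091 mid [ 0.63 -0.11  0.11]
10 rows [0.0149, 0.0001, -0.0055] [-0.0, -7.01, -0.0] | speed frac [0.7  0.65 0.16 0.57 0.3  0.53] end q [-0.14  0.47  1.26 -0.    1.42 -0.12] minz 0.129 mid [ 0.63 -0.03  0.24]
10 rows [0.0129, -0.0, 0.0072] [-0.0, -6.5, 0.0] | speed frac [0.66 0.59 0.13 0.55 0.27 0.52] end q [ 0.45  0.97  1.2  -0.94  1.68  0.74] minz 0.122 mid [0.63 0.04 0.12]
6 rows [0.0001, -0.0, 0.0167] [-0.0, -0.0, 0.0] | speed frac [0.15 0.03 0.14 0.07 0.13 0.06] end q [ 0.34  0.99  1.33 -1.01  1.52  0.81] minz 0.079 mid [ 0.63 -0.05  0.08]
```

>>> {"api": "servo_tool", "payload": {
  "series": [1,0,0,-0.0333,0,0,0,1,0,0,-0.0333,0,0,0,1,0,0,-0.0333,0,0,0]
}}

```text
time_s: 11.0
ee_pos: [0.6289, -0.1092, 0.1138]
ee_rot: [0.587, 0.571, 0.411, -0.401]
wrist_force: [0.6, 0.7, 0.2]
gripper_width: 1.0
grip_force: 0.0
```

>>> {"api": "servo_tool", "payload": {
  "series": [1,0.0149,0,-0.0055,0,-7,0,1,0.0149,0,-0.0055,0,-7,0,1,0.0149,0,-0.0055,0,-7,0,1,0.0149,0,-0.0055,0,-7,0,1,0.0149,0,-0.0055,0,-7,0]
}}

```text
time_s: 11.5
ee_pos: [0.6298, -0.0905, 0.1907]
ee_rot: [0.684, 0.665, 0.215, -0.208]
wrist_force: [-0.4, 1.3, 0.8]
gripper_width: 1.0
grip_force: 0.0
```

>>> {"api": "servo_tool", "payload": {
  "series": [1,0.0149,0,-0.0055,0,-7,0,1,0.0149,0,-0.0055,0,-7,0,1,0.0149,0,-0.0055,0,-7,0,1,0.0149,0,-0.0055,0,-7,0,1,0.0149,0,-0.0055,0,-7,0]
}}

```text
time_s: 12.0
ee_pos: [0.6316, -0.0309, 0.2429]
ee_rot: [0.717, 0.697, -0.0, 0.002]
wrist_force: [0.6, -0.0, -0.6]
gripper_width: 1.004
grip_force: 0.0
```

>>> {"api": "servo_tool", "payload": {
  "series": [1,0.0129,0,0.0072,0,-6.5,0,1,0.0129,0,0.0072,0,-6.5,0,1,0.0129,0,0.0072,0,-6.5,0,1,0.0129,0,0.0072,0,-6.5,0,1,0.0129,0,0.0072,0,-6.5,0]
}}

```text
time_s: 12.5
ee_pos: [0.633, 0.0239, 0.1929]
ee_rot: [0.687, 0.67, -0.201, 0.197]
wrist_force: [-0.3, -0.7, -1.0]
gripper_width: 1.001
grip_force: 0.0
```

>>> {"api": "servo_tool", "payload": {
  "series": [1,0.0129,0,0.0072,0,-6.5,0,1,0.0129,0,0.0072,0,-6.5,0,1,0.0129,0,0.0072,0,-6.5,0,1,0.0129,0,0.0072,0,-6.5,0,1,0.0129,0,0.0072,0,-6.5,0]
}}

```text
time_s: 13.0
ee_pos: [0.6332, 0.0433, 0.1217]
ee_rot: [0.604, 0.588, -0.385, 0.376]
wrist_force: [0.5, 0.3, 0.4]
gripper_width: 1.001
grip_force: 0.0
```

Run:
```python
from go import *
from h import *
G,T=S["regrip"]; rows(G,T,6)
t=bot.read_camera("top"); s=bot.read_camera("side")
f=lambda im,c:cv2.resize(im[c[1]-60:c[1]+60,c[0]-60:c[0]+60],None,fx=3.3,fy=3.3,interpolation=cv2.INTER_CUBIC)
cv2.imwrite("pics/p3.png",np.hstack([f(t,(298,175)),f(s,(380,210))])[:,:,::-1])
```

```text
6 rows [0.0, 0.0001, 0.0168] [0.01, 0.02, -0.0] | speed frac [0.15 0.03 0.14 0.06 0.13 0.06] end q [ 0.34  0.99  1.33 -1.01  1.52  0.82] minz 0.079 mid [ 0.63 -0.05  0.08]
```

View pics/p3.png

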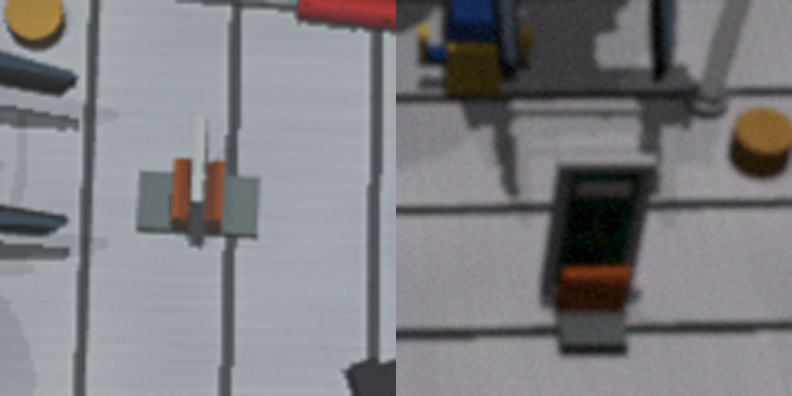

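The board stands upright in the slot: its top edge is at top crop px (200,117–200) and its green face looks toward the side camera. The open fingers are on the +y side. Next I check its lean.

Run:
```python
from go import *
from h import *
t=bot.read_camera("top"); 
c=t[145:185,285:312].astype(int); hsv=cv2.cvtColor(t,cv2.COLOR_RGB2HSV)
for r in range(148,180,3): print(r,t[r,292:306].mean(1).astype(int), )
for d in bot.outline_of("top","panel"): print(d["score"],d["pixel"],d["mask"].sum(), rect("top",d["mask"],.142) if abs(d["pixel"][0]-298)<12 and abs(d["pixel"][1]-168)<25 else "")
print(plane("top",[[298.5,150.5],[298.5,176]],.142)*1000)
```

```text
148 [163 162 162 163 163 164 164 163 164 164 165 164 165 167]
151 [164 164 164 164 164 168 170 172 169 164 164 163 163 165]
154 [162 163 163 163 163 169 171 171 145 155 161 161 161 164]
157 [163 163 162 162 166 169 172 171 125 149 162 162 162 164]
160 [165 164 165 164 166 171 173 170 115 147 164 163 161 154]
163 [ 95  95  94  99 143 170 174 150 105 142 146 127 127 141]
166 [ 85  80  75  72 157 175 175 147  92  71  72  77  86  98]
169 [ 84  79  74  73 159 176 175 147  97  76  73  80  87  91]
172 [ 82  78  76  85 159 175 174 116  79  73  74  81  87  93]
175 [ 83  79  77  84 148 165 165 122  84  73  74  82  89  98]
178 [81 79 67 67 71 70 72 76 77 74 74 85 89 99]
0.92 [455.6, 254.9] 2262 
0.81 [410.9, 376.7] 2840 
0.79 [194.2, 257.3] 1300 
0.61 [299.0, 166.3] 165 [616.7 -33.1  90.    9.    1.7]
[[660.49 -32.97]
 [601.51 -34.73]]
```

>>> {"api": "servo_tool", "payload": {
  "series": [1,0,0,0.0168,0,0,0,1,0,0,0.0168,0,0,0,1,0,0,0.0168,0,0,0,1,0,0,0.0168,0,0,0,1,0,0,0.0168,0,0,0]
}}

```text
time_s: 13.7
ee_pos: [0.6308, -0.0356, 0.0862]
ee_rot: [0.605, 0.589, -0.384, 0.374]
wrist_force: [0.2, 0.3, 0.1]
gripper_width: 1.004
grip_force: 0.0
```

>>> {"api": "servo_tool", "payload": {
  "series": [1,0,0,0.0178,0,0,0,0.5,0,0,0,0,0,0,0.5,0,0,0,0,0,0,0.5,0,0,0,0,0,0,0.5,0,0,0,0,0,0],
  "squeeze": 30
}}

```text
time_s: 14.2
ee_pos: [0.6309, -0.0491, 0.079]
ee_rot: [0.604, 0.589, -0.384, 0.374]
wrist_force: [0.9, -0.4, 0.1]
gripper_width: 0.683
grip_force: 0.0
```

>>> {"api": "servo_tool", "payload": {
  "series": [0.5,0,0,0,0,0,0,0.5,0,0,0,0,0,0,0.5,0,0,0,0,0,0]
}}

```text
time_s: 14.5
ee_pos: [0.6309, -0.0496, 0.079]
ee_rot: [0.604, 0.589, -0.384, 0.374]
wrist_force: [1.3, 1.0, 1.5]
gripper_width: 0.654
grip_force: 30.0
```

```bash
python3 st.py
python3 - <<'E'
from go import *
s=bot.get_state();R0=R.from_quat(s["ee_rot"]);P0=s["ee_pos"];g=P0-.019*R0.as_matrix()[:,2]
e=rows(g+[0,0,.1],R0,6)
G,T=S["place"]; e=rows(np.array([.61,.08,.2]),tool(NY+180,70,1),10,e);e=rows(G+[0,0,.06],T,12,e); rows(G,T,6,e)
E
```

```text
grasp [631.32 -32.35  87.09] below 25.10382262044514 [1.33 0.99 1.49] [ 0.32 -0.23  0.31] 0.654221066635004 zax [-0.02 -0.91 -0.42] xax [ 0.01  0.42 -0.91]
6 rows [-0.0151, 0.0, -0.0071] [0.0, 0.0, 0.0] | speed frac [0.   0.18 0.03 0.   0.07 0.11] end q [ 0.34  0.85  1.32 -1.01  1.6   0.69] minz 0.096 mid [ 0.63 -0.05  0.18]
10 rows [0.0087, -0.0025, -0.009] [0.08, 4.49, 0.08] | speed frac [0.17 0.23 0.01 0.35 0.15 0.2 ] end q [ 0.22  0.56  1.33 -0.34  1.37  0.36] minz 0.168 mid [0.61 0.07 0.18]
12 rows [0.0127, -0.0035, 0.0074] [-0.0, 3.75, 0.0] | speed frac [0.15 0.09 0.14 0.4  0.21 0.34] end q [ 0.01  0.58  1.62  0.53  0.99 -0.25] minz 0.097 mid [0.57 0.23 0.1 ]
6 rows [-0.0042, 0.0001, 0.0091] [-0.01, -0.0, -0.0] | speed frac [0.   0.12 0.04 0.05 0.09 0.07] end q [ 0.01  0.67  1.66  0.58  0.88 -0.33] minz 0.037 mid [0.57 0.23 0.04]
```

>>> {"api": "servo_tool", "payload": {
  "series": [0.5,-0.0151,0,-0.0071,0,0,0,0.5,-0.0151,0,-0.0071,0,0,0,0.5,-0.0151,0,-0.0071,0,0,0,0.5,-0.0151,0,-0.0071,0,0,0,0.5,-0.0151,0,-0.0071,0,0,0]
}}

```text
time_s: 15.0
ee_pos: [0.6307, -0.0497, 0.1643]
ee_rot: [0.605, 0.589, -0.384, 0.374]
wrist_force: [0.8, -1.1, -3.0]
gripper_width: 0.653
grip_force: 30.0
```

>>> {"api": "servo_tool", "payload": {
  "series": [0.5,-0.0151,0,-0.0071,0,0,0,0.5,0.0087,-0.0025,-0.009,0.08,4.49,0.08,0.5,0.0087,-0.0025,-0.009,0.08,4.49,0.08,0.5,0.0087,-0.0025,-0.009,0.08,4.49,0.08,0.5,0.0087,-0.0025,-0.009,0.08,4.49,0.08]
}}

```text
time_s: 15.5
ee_pos: [0.622, 0.0001, 0.1693]
ee_rot: [0.66, 0.638, -0.285, 0.276]
wrist_force: [-0.8, -0.3, -2.2]
gripper_width: 0.655
grip_force: 30.0
```

>>> {"api": "servo_tool", "payload": {
  "series": [0.5,0.0087,-0.0025,-0.009,0.08,4.49,0.08,0.5,0.0087,-0.0025,-0.009,0.08,4.49,0.08,0.5,0.0087,-0.0025,-0.009,0.08,4.49,0.08,0.5,0.0087,-0.0025,-0.009,0.08,4.49,0.08,0.5,0.0087,-0.0025,-0.009,0.08,4.49,0.08]
}}

```text
time_s: 16.0
ee_pos: [0.6118, 0.062, 0.1783]
ee_rot: [0.706, 0.676, -0.152, 0.146]
wrist_force: [-0.2, -0.2, -1.7]
gripper_width: 0.655
grip_force: 30.0
```

>>> {"api": "servo_tool", "payload": {
  "series": [0.5,0.0087,-0.0025,-0.009,0.08,4.49,0.08,0.5,0.0127,-0.0035,0.0074,0,3.75,0,0.5,0.0127,-0.0035,0.0074,0,3.75,0,0.5,0.0127,-0.0035,0.0074,0,3.75,0,0.5,0.0127,-0.0035,0.0074,0,3.75,0]
}}

```text
time_s: 16.5
ee_pos: [0.5976, 0.1157, 0.1412]
ee_rot: [0.722, 0.69, -0.031, 0.029]
wrist_force: [-0.4, -1.1, -2.7]
gripper_width: 0.649
grip_force: 30.0
```

>>> {"api": "servo_tool", "payload": {
  "series": [0.5,0.0127,-0.0035,0.0074,0,3.75,0,0.5,0.0127,-0.0035,0.0074,0,3.75,0,0.5,0.0127,-0.0035,0.0074,0,3.75,0,0.5,0.0127,-0.0035,0.0074,0,3.75,0,0.5,0.0127,-0.0035,0.0074,0,3.75,0]
}}

```text
time_s: 17.0
ee_pos: [0.5831, 0.1813, 0.1072]
ee_rot: [0.717, 0.686, 0.087, -0.084]
wrist_force: [-0.8, -0.3, -2.3]
gripper_width: 0.65
grip_force: 30.0
```

>>> {"api": "servo_tool", "payload": {
  "series": [0.5,0.0127,-0.0035,0.0074,0,3.75,0,0.5,0.0127,-0.0035,0.0074,0,3.75,0,0.5,0.0127,-0.0035,0.0074,0,3.75,0,0.5,0,0,0,0,0,0]
}}

```text
time_s: 17.4
ee_pos: [0.5736, 0.2242, 0.0965]
ee_rot: [0.706, 0.674, 0.156, -0.151]
wrist_force: [-0.5, -1.1, -2.0]
gripper_width: 0.654
grip_force: 30.0
```

```bash
python3 st.py
python3 - <<'E'
from go import *
from h import *
G,T=S["place"];print(G*1000); rows(G+[0,0,.05],T,1)
t=bot.read_camera("top"); s=bot.read_camera("side")
f=lambda im,c:cv2.resize(im[c[1]-60:c[1]+60,c[0]-60:c[0]+60],None,fx=3.3,fy=3.3,interpolation=cv2.INTER_CUBIC)
cv2.imwrite("pics/p4.png",np.hstack([f(t,(189,190)),f(s,(345,145))])[:,:,::-1])
E
```

```text
grasp [573.31 216.17 113.74] below 64.93965242456427 [-0.51 -1.05 -1.96] [-0.56  0.06 -0.  ] 0.654323974213546 zax [ 0.02  0.42 -0.91] xax [0.04 0.9  0.42]
[575.05 216.81  54.  ]
1 rows [-0.0035, 0.0018, 0.0091] [-0.16, -0.06, -0.05] | speed frac [0.01 0.11 0.03 0.03 0.1  0.05] end q [ 0.01  0.59  1.63  0.54  0.97 -0.26] minz 0.087 mid [0.57 0.23 0.09]
```

View pics/p4.png

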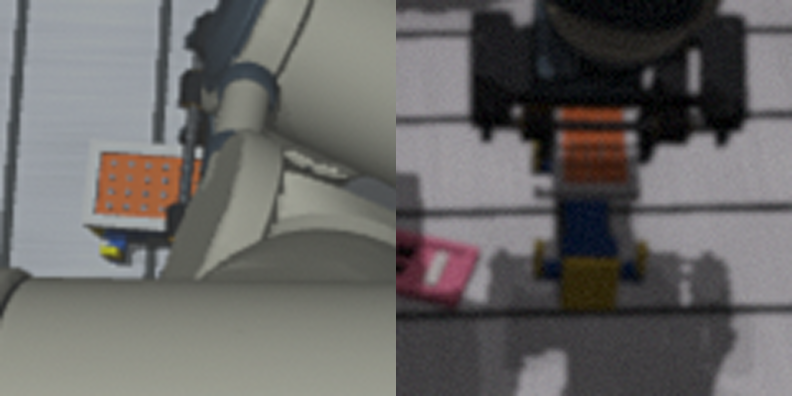

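Copper is up, with the board's visible left end at top crop px (90,142)–(85,228). I'll check its in-hand offset and level from that end.

Run:
```python
from go import *
from h import *
im=bot.read_camera("top"); hsv=cv2.cvtColor(im,cv2.COLOR_RGB2HSV); H,S_,V=[hsv[...,i].astype(int) for i in range(3)]
yy,xx=np.mgrid[:480,:640]
for n in("top","side"):
    im=bot.read_camera(n); hsv=cv2.cvtColor(im,cv2.COLOR_RGB2HSV).astype(int)
    c=(189,190) if n=="top" else (345,145)
    m=(abs(xx-c[0])<45)&(abs(yy-c[1])<45)&(hsv[...,0]<16)&(hsv[...,1]>120)&(hsv[...,2]>70)
    k,lab,st,_=cv2.connectedComponentsWithStats(m.astype(np.uint8)); i=1+st[1:,4].argmax(); m=lab==i
    print(n,st[i],rect(n,m,.116))
    q=plane(n,np.argwhere(m)[:,::-1],.116)*1000
    print(q.min(0),q.max(0))
    # visible far end line
    e=[(x_) for x_ in q if x_[1]>q[:,1].max()-3]; print(np.min(e,0),np.max(e,0))
s=bot.get_state();R0=R.from_quat(s["ee_rot"]);g=(s["ee_pos"]-.019*R0.as_matrix()[:,2])*1000
a=d(NY); u=np.array([np.cos(a),np.sin(a)]);v=np.array([-u[1],u[0]]); c=g[:2]+10*u
print("pred centre",c,"copper far corners",c+57*u+22*v,c+57*u-22*v, "tool yaw", np.rad2deg(np.arctan2(*R0.as_matrix()[[1,0],1])))
```

```text
top [159 176  25  19 354] [578.2 254.   53.5  41.6  87.2]
[557.45 226.9 ] [599.2  280.73]
[559.01 277.73] [598.5  280.73]
side [336 124  19  10 162] [574.4 210.8  41.6  31.1  -1.3]
[553.29 195.34] [594.99 226.87]
[555.39 226.11] [587.97 226.87]
pred centre [575.26 226.2 ] copper far corners [555.87 284.14] [599.82 282.14] tool yaw -2.5807436687942364
```

>>> {"api": "servo_tool", "payload": {
  "series": [0.5,-0.0033,0.0003,0.0095,0,0,0,0.5,-0.0042,0,0.0091,0,0,0,0.5,-0.0042,0,0.0091,0,0,0,0.5,-0.0042,0,0.0091,0,0,0,0.5,-0.0042,0,0.0091,0,0,0]
}}

```text
time_s: 18.15
ee_pos: [0.5748, 0.2255, 0.0455]
ee_rot: [0.706, 0.674, 0.156, -0.15]
wrist_force: [-0.1, 0.5, -2.6]
gripper_width: 0.651
grip_force: 30.0
```

>>> {"api": "servo_tool", "payload": {
  "series": [0.5,-0.0012,0,0.0027,0,0,0,0.5,-0.0008,0,0.0018,0,0,0,0.5,0,0,0,0,0,0]
}}

```text
time_s: 18.45
ee_pos: [0.575, 0.2257, 0.0417]
ee_rot: [0.706, 0.674, 0.156, -0.15]
wrist_force: [0.6, 0.4, -0.9]
gripper_width: 0.65
grip_force: 30.0
```

```bash
python3 st.py
```

```text
grasp [574.7  217.64  58.93] below 64.99607722152662 [ 0.56  0.43 -0.93] [-0.51  0.05  0.01] 0.6500120971185691 zax [ 0.02  0.42 -0.91] xax [0.04 0.91 0.42]
```

>>> {"api": "servo_tool", "payload": {
  "series": [0.5,-0.0008,0,0.0018,0,0,0,0.5,0,0,0,0,0,0]
}}

```text
time_s: 18.65
ee_pos: [0.5751, 0.2256, 0.04]
ee_rot: [0.706, 0.674, 0.156, -0.15]
wrist_force: [0.2, 0.3, -1.5]
gripper_width: 0.655
grip_force: 30.0
```

>>> {"api": "servo_tool", "payload": {
  "series": [0.5,-0.0004,0,0.0009,0,0,0,0.5,0,0,0,0,0,0]
}}

```text
time_s: 18.85
ee_pos: [0.575, 0.2257, 0.0389]
ee_rot: [0.706, 0.674, 0.156, -0.15]
wrist_force: [-0.4, -0.5, -1.3]
gripper_width: 0.651
grip_force: 30.0
```

>>> {"api": "servo_tool", "payload": {
  "series": [0.5,-0.0004,0,0.0009,0,0,0,0.5,0,0,0,0,0,0]
}}

```text
time_s: 19.05
ee_pos: [0.575, 0.2257, 0.0378]
ee_rot: [0.706, 0.674, 0.156, -0.15]
wrist_force: [0.2, 0.5, -1.7]
gripper_width: 0.651
grip_force: 30.0
```

>>> {"api": "servo_tool", "payload": {
  "series": [0.5,-0.0004,0,0.0009,0,0,0,0.5,0,0,0,0,0,0]
}}

```text
time_s: 19.25
ee_pos: [0.5749, 0.2257, 0.0368]
ee_rot: [0.706, 0.674, 0.156, -0.15]
wrist_force: [-0.6, 0.5, -0.8]
gripper_width: 0.65
grip_force: 30.0
```

>>> {"api": "servo_tool", "payload": {
  "series": [0.5,-0.0002,0,0.0005,0,0,0,0.5,0,0,0,0,0,0]
}}

```text
time_s: 19.45
ee_pos: [0.575, 0.2258, 0.0363]
ee_rot: [0.706, 0.674, 0.156, -0.15]
wrist_force: [0.1, 1.2, -2.2]
gripper_width: 0.655
grip_force: 30.0
```

>>> {"api": "servo_tool", "payload": {
  "series": [0.5,-0.0002,0,0.0005,0,0,0,0.5,0,0,0,0,0,0]
}}

```text
time_s: 19.65
ee_pos: [0.575, 0.2258, 0.0359]
ee_rot: [0.706, 0.674, 0.156, -0.15]
wrist_force: [0.9, 0.1, -0.7]
gripper_width: 0.649
grip_force: 30.0
```

>>> {"api": "servo_tool", "payload": {
  "series": [0.5,-0.0002,0,0.0005,0,0,0,0.5,0,0,0,0,0,0]
}}

```text
time_s: 19.85
ee_pos: [0.5751, 0.2258, 0.0357]
ee_rot: [0.706, 0.674, 0.156, -0.15]
wrist_force: [-2.9, -2.7, 6.5]
gripper_width: 0.656
grip_force: 30.0
```

```bash
python3 st.py
```

```text
grasp [574.72 217.8   52.94] below 64.98128610603933 [-2.9  -2.68  6.49] [-0.32  0.48  0.25] 0.6559584164990434 zax [ 0.02  0.42 -0.91] xax [0.04 0.91 0.42]
```

>>> {"api": "servo_tool", "payload": {
  "series": [0.75,0,0,0,0,0,0,0.75,0,0,0,0,0,0,1,0,0,0,0,0,0,1,0,0,0,0,0,0,1,0,0,0,0,0,0]
}}

```text
time_s: 20.35
ee_pos: [0.575, 0.2258, 0.0352]
ee_rot: [0.706, 0.674, 0.156, -0.15]
wrist_force: [0.8, -0.3, 0.7]
gripper_width: 0.977
grip_force: 0.0
```

>>> {"api": "servo_tool", "payload": {
  "series": [1,0,0,-0.02,0,0,0,1,0,0,-0.035,0,0,0,1,0,0,-0.035,0,0,0,1,0,0,-0.04,0,0,0,1,0,0,-0.04,0,0,0]
}}

```text
time_s: 20.85
ee_pos: [0.5715, 0.1534, 0.1906]
ee_rot: [0.706, 0.674, 0.156, -0.15]
wrist_force: [0.9, -0.1, -0.6]
gripper_width: 1.0
grip_force: 0.0
```

>>> {"api": "servo_tool", "payload": {
  "series": [1,-0.02,0,-0.04,0,0,0,1,-0.03,0,-0.02,0,0,0,1,-0.045,0,0,0,0,0,1,-0.045,0,0,0,0,0,1,0,0,0,0,0,0]
}}

```text
time_s: 21.35
ee_pos: [0.5642, -0.002, 0.1823]
ee_rot: [0.708, 0.673, 0.155, -0.15]
wrist_force: [0.1, 0.1, -0.0]
gripper_width: 1.004
grip_force: 0.0
```

Run:
```python
from h import *
yy,xx=np.mgrid[:480,:640]
o=[]
for n,c in(("top",(189,190)),("side",(345,145))):
    im=bot.read_camera(n); hsv=cv2.cvtColor(im,cv2.COLOR_RGB2HSV).astype(int)
    m=(abs(xx-c[0])<45)&(abs(yy-c[1])<45)&(hsv[...,0]<16)&(hsv[...,1]>120)&(hsv[...,2]>70)
    k,lab,st,_=cv2.connectedComponentsWithStats(m.astype(np.uint8)); i=1+st[1:,4].argmax()
    print(n,rect(n,lab==i,.0565)); 
    o.append(cv2.resize(im[c[1]-50:c[1]+50,c[0]-50:c[0]+50],None,fx=4,fy=4,interpolation=cv2.INTER_CUBIC))
cv2.imwrite("pics/p5.png",np.hstack(o)[:,:,::-1])
```

```text
top [576.8 226.5 111.1  41.2  86.9]Traceback (most recent call last):
  File "<stdin>", line 7, in <module>
ValueError: attempt to get argmax of an empty sequence
```

Run:
```python
from h import *
im=bot.read_camera("top"); cv2.imwrite("pics/p6.png",cv2.resize(im[145:245,130:250],None,fx=5,fy=5,interpolation=cv2.INTER_CUBIC)[:,:,::-1])
```

```text
(no output)
```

View pics/p6.png

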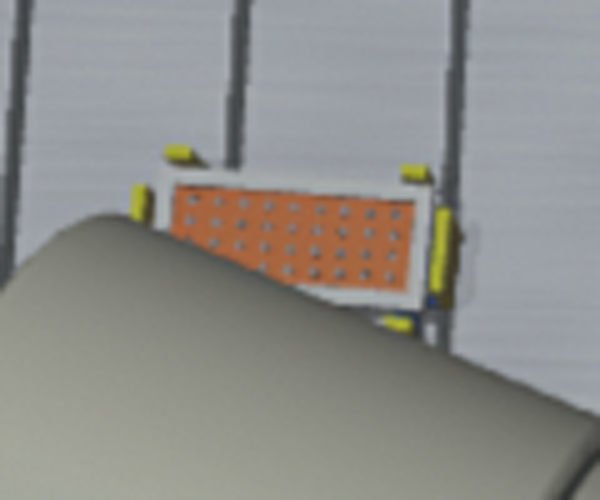

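The board lies copper up inside the guides, with gaps to the stops at crop px (155,205) and (433,250), and the arm is clear of it. I'm handing in.

```bash
python3 -c "
from cell import bot
print(bot.hand_in())"
```

```text
the job is handed in; nothing more can be done
None
```

I turned the board over and laid it copper side up in the blue nest. In the last top-camera check it sat within about 2 mm of the nest's centre, and I handed the job in at about 21 s; no pass or fail result came back.

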